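Nip a split chessboard in a gluing jig with its eccentric cam

ROBOT

A 6-joint arm with a two-finger parallel gripper is mounted at the origin on the work surface. World frame = base frame: x ahead of the robot, y to its left, z up, the work surface at z = 0. Lengths are in m, angles in rad, forces in N, time in s.
With the tool pointing down it reaches from about 0.325 to 0.9 m from the base axis. Payload 6.1 kg.
Tool frame: the origin (TCP) lies midway between the tips of the shut fingers; the grasp point (between the pads) lies 19 mm behind it; z points along the fingers, y is the line along which they close (so a half turn about z gives the same grasp; the last joint's range is limited). The gripper opens to 85 mm and grips with 20 to 120 N. Pads are 22 mm wide; open, the fingers measure 114 mm over their backs; the gripper's body (76 mm by 85 mm) begins 54 mm behind the grasp point. The pads swing forward as they close: fully open they stand 13 mm farther back than shut.
Start: joints at [-1.332, 0.22, 1.526, -0, 1.395, -0.126], TCP at [0.223, -0.584, 0.191] pointing down, gripper open.
Joint ranges: [-2.98, 2.98], [-0.91, 2.08], [0.09, 2.57], [-1.24, 4.39], [0.2, 2.65], [-2.68, 2.68]. Speed limits (rad/s): [2.57, 2.57, 3.01, 3.14, 3.14, 3.14].

INTERFACE

Orientations are given as [roll, pitch, yaw] about the fixed x, y, z axes, in that order (R = Rz(yaw) Ry(pitch) Rx(roll)).
In Python, from plant import movep, move_l, set_joints, gripper_to, hold, inverse_kinematics, observe, get_image, get_calibration, Unreachable, job_done gives the robot as it stands. Calls block until the motion is done:
- movep(position, orientation): joint-space move of the TCP to a pose.
- move_l(position, feed=0.15, rotation=None, max_force=None): straight line of the TCP; rotation=None keeps the orientation; feed is the mean speed in m/s. With max_force (N) it stops when the force on the tool has changed by that much, and returns True; else False.
- set_joints(angles): joint-space move.
- gripper_to(opening, f_grip=None): finger opening in m; f_grip is the grip in N (None keeps the last); returns when the fingers have stopped.
- hold(seconds).
- inverse_kinematics(position, orientation): joint angles nearest the present ones, or None.
- observe(): the state.
- get_image(name): name is "scene" or "top" or "wrist"; returns (picture, depth): 420x560x3 uint8, red, green, blue; 420x560 float32, m along the optical axis (not along the pixel's ray), 0 where there is no reading.
- get_calibration(name): a dict with "intrinsics" (3x3 intrinsics, pixels), "world_from_camera" (4x4, takes a point from camera to world coordinates). Camera axes: x right, y down, z forward; pixel columns grow to the right and rows downward; lengths in m; the calibration is good to about 2 mm. A picture is of the moment at which its call begins: read the wrist's pose just before it. get_calibration takes no time and is no camera call; for the wrist camera it gives the pose at the moment of the call.
A pose or a line that the arm cannot do raises Unreachable and nothing moves.
- job_done(): hands the job in; it is judged then, once.
The state is a dict: "time_s": time; "q": joint angles; "joint_velocities": joint speeds; "joint_torque": joint torques, N m; "eef_pos": TCP position; "tcp_rot": TCP orientation; "ft_force": force on the tool from outside, world axes, zero at the start; "torque": the same for the moment, N m; "opening": finger opening in m; "grasp_force": force on a finger pad.
Only numpy, scipy, OpenCV 4.12 (cv2) and the standard library are available. Lean on these libraries where they do the work, as an engineer would, in place of code of your own. Each camera call takes 0.05 s, during which the arm holds its last target. There are 200 camera calls.

TASK

The split chessboard lies in the gluing jig, its two glued halves still a little apart. Stand the loose batten on its narrow edge in the gap between the cam and the board, then swing the cam lever counter-clockwise (seen from above) by its upright grip, just until the joint is closed and the board is nipped with about one kilo of squeeze (10 N) and no harder, and let go. Keep clear of the lamp that hangs over the lever, and do not disturb the other things on the table.

Things in the scene. Friction and masses are not known exactly. Their poses are not given: they have to be found in the camera images.
- jig: Fixed gluing jig on a plywood base, 18 mm thick, x -125 to +125 mm, y -200 to +165 mm. Origin on the table, z up. It squeezes along its +y: cam, gap for the batten, half_b, half_a, sponge, fence (two black star knobs, tops 66 mm above the table). A stop strip (top 30 mm above the table, inner face at x = -95 mm) runs along the -x ends of the halves.
- sponge (a point): Fixed mark at x 0, y +91.8 mm in the jig's frame, height 26 mm: middle of the range in which the fence's front face may stand, y +87.3 to +96.3 mm; the fence was set by hand, so it is not known better. The face is a thin facing on soft sponge: it gives way 1 mm per 3 N, at most 11 mm.
- pivot (a point): The cam's vertical pivot axis at the top of the base (18 mm above the table); x 0, y -140 mm in the jig's frame. The cam is a wooden disc, radius 38 mm, 21 to 37 mm above the table, its centre 18 mm off the pivot axis, in the direction (joint cam - 80 deg) from the jig's x towards its y: its front stands at y = -102 + 18*sin(joint - 80 deg) mm.
- cam (a joint): Cam angle, rad, 0 to 2.6; grows counter-clockwise seen from above, which tightens. Starts slack at 0 to 0.15. The stiff pivot stays where it is left, also under load. Slack, the grip takes a steady push of about 3.2 N; sliding the halves along adds up to 0.6 N; at 10 N of squeeze about 3 N more than slack. Depending on the fence, the sponge is met between 1.0 and 1.55 rad.
- knob (a point): Where to hold the lever: on the axis of its black upright grip, 90 mm above the table. The grip is a cylinder of 26 mm diameter, from 54 to 104 mm above the table, and revolves freely on the upturned end of the bent steel lever: 110 mm from the pivot axis, in the direction (joint cam - 160 deg) from the jig's x towards its y. It starts clear of the lamp; tightening carries it under it.
- half_a: Half of the chessboard on the fence side, loose: 176 mm along its x, 86 mm along its y, 14 mm thick, about 120 g. Origin at the centre of its underside. Lies flat on the jig, axes like the jig's, 0.5 to 11 mm short of the fence's face.
- half_b: The other half, on the cam side, same size and frame, loose, at the start 1.5 to 3 mm from half_a. Its +y edge is the joint and must close up to half_a.
- caul: The batten (caul), loose plain beech: 170 mm along its x, 24 mm along its y, 50 mm high, about 110 g, standing on the table. Origin at the centre of its underside. In the jig it stands on this same narrow face, x along the jig's x, its middle opposite the pivot. The gap for it is 5 to 9 mm wider than the batten.
- lamp: Fixed task lamp; its frame coincides with the jig's. The flat head spans x -22 to +98 mm, y -430 to -170 mm, underside 280 mm above the table, so it hangs over the end of the lever's way. Its thin post (360 mm high) stands at x 200, y -340 mm on a round foot of 75 mm radius.
- dish: Bystander: white dish, 96 mm across, 22 mm high, loose. Origin under its centre.
- king: Bystander: dark chess king standing upright, 76 mm high, foot 32 mm across. Origin under its centre.
- rook: Bystander: light chess rook standing upright, 46 mm high, foot 29 mm across. Origin under its centre.
Mind the look-alikes: they are no part of the job. What is shaped like the half_b but green or pink is not meant. Leave any green look-alike of the half_a alone.

How it is judged:
On the way:
1. the batten stands on edge in the gap between cam and board, let go (x of caul in the frame of jig between -0.03 and 0.03 m and y of caul in the frame of jig between -0.112 and -0.075 m and z of caul in the frame of jig below 0.021 m and angle between caul's own z axis and vertical below 0.08 rad and angle between the x axis of caul and the x axis of jig, either way round below 0.12 rad and contact force between caul and the fingers below 0.2 N and linear speed of caul below 0.01 m/s), for 0.2 s.
At the end, for the whole second after the job is handed in: Joint closed: halves flat, gap at most 1.5 mm, ends level within 8 mm, pressed together with 6 to 14 N by the cam through the batten, which stands upright (0.08 rad), along the jig (0.12 rad), within 30 mm of centred on the pivot. All released and at rest (contact force between half_a and half_b between 6 and 14 N and contact force between caul and half_b above 5 N and y of half_b in the frame of half_a between -0.0875 and -0.083 m and x of half_b in the frame of half_a between -0.008 and 0.008 m and z of each of half_a, half_b, caul in the frame of jig below 0.021 m and angle between each of half_a, half_b's own z axis and vertical below 0.05 rad and x of caul in the frame of jig between -0.03 and 0.03 m and y of caul in the frame of jig between -0.112 and -0.075 m and angle between caul's own z axis and vertical below 0.08 rad and angle between the x axis of caul and the x axis of jig, either way round below 0.12 rad and linear speed of each of half_a, half_b, caul below 0.01 m/s and velocity of joint cam between -0.02 and 0.02 rad/s); the robot touches nothing.
It fails at once if the board is squeezed too hard: over 20 N between its halves (contact force between half_a and half_b above 20 N).
It fails at once if the lamp is knocked (over 4 N) (contact force between any of the arm, the fingers and lamp above 4 N).
It fails at once if a bystander is moved more than 20 mm or tipped (distance of any of dish, king, rook from where it was at the start of the episode above 0.02 m or angle between any of king, rook's own z axis and vertical above 0.4 rad).
It also fails if it takes over 69 s, if anything falls off the work surface, if the arm or the gripper's body presses on something with over 40 N, if the wrist force passes 120 N, or if a joint passes its speed limit or range.

## Working session

There is one attempt and no reset: what is moved stays moved. The work goes in short steps, each a Python script; the robot and the scene stay as the last script left them, time stands still between calls to the robot, and variables do not carry over. Pictures are saved under pics/ and viewed, at most 10 in all, crops included, and the job is handed in when it is done.

```bash
mkdir -p pics; ls
python3 - <<'E'
from plant import *
import cv2,numpy as np
for n in("top","scene"):
    im,d=get_image(n);cv2.imwrite(f"pics/{n}0.png",im[:,:,::-1]);np.savez(f"{n}0.npz",im=im,d=d,**get_calibration(n))
    c=get_calibration(n);print(n,c["intrinsics"].round(1).tolist(),c["world_from_camera"].round(3).tolist())
s=observe();print(s)
E
```

```text
pics
top [[546.4, 0.0, 276.1], [0.0, 546.4, 204.9], [0.0, 0.0, 1.0]] [[0.007, -0.991, 0.13, 0.328], [-1.0, -0.009, -0.013, 0.058], [0.014, -0.13, -0.991, 1.425], [0.0, 0.0, 0.0, 1.0]]
scene [[398.4, 0.0, 287.7], [0.0, 398.4, 207.9], [0.0, 0.0, 1.0]] [[0.591, 0.536, -0.602, 1.069], [0.807, -0.399, 0.436, -0.329], [-0.007, -0.743, -0.669, 0.7], [0.0, 0.0, 0.0, 1.0]]
{'time_s': 0.1, 'q': array([-1.33207172e+00,  2.21143723e-01,  1.52754028e+00,  1.22569664e-05,
        1.39470074e+00, -1.26127501e-01]), 'joint_velocities': array([ 0.00024201, -0.00075953, -0.00192395, -0.00046652,  0.00085362,
        0.0002025 ]), 'joint_torque': array([ 1.38729152e-03, -4.98244965e+01, -3.90548909e+01, -1.05396819e-04,
        5.63035312e-03,  1.59429726e-05]), 'eef_pos': array([ 0.22284036, -0.58324483,  0.19048783]), 'tcp_rot': array([-3.13981632e+00, -2.37399695e-04,  3.64849741e-01]), 'ft_force': array([ 0.43342593, -0.02278869, -0.16068106]), 'torque': array([ 0.05421921, -0.00202598, -0.00859947]), 'grasp_force': 0.0, 'opening': 0.08540080207011154}
```

View pics/top0.png

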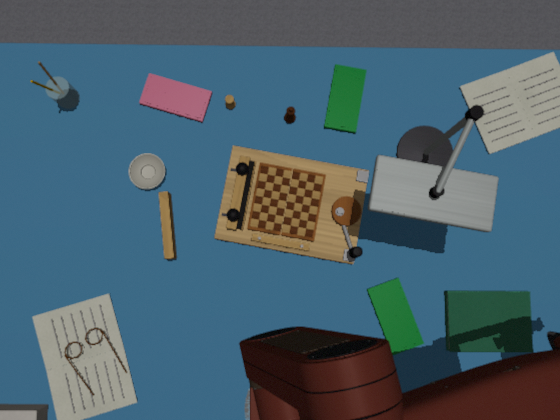

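View pics/scene0.png

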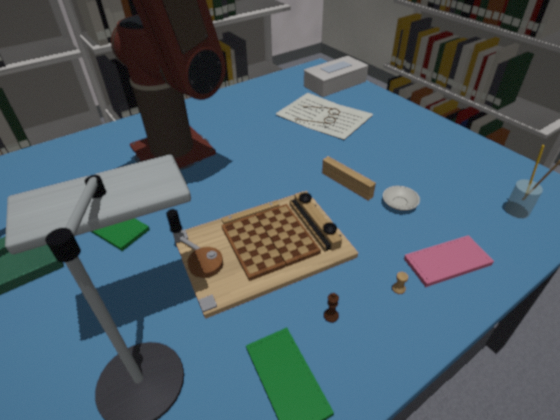

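The top view shows the jig centred near (290,205), with the fence on the left at (240,190) and the cam at (345,211). The grip is at (356,252) and the lamp head at (433,193). The loose batten is at (167,225), the only loose one: the strip at (280,242) is the jig's stop strip. The dish is at (147,172), the king at (290,115) and the rook at (230,101). The green and pink slabs are look-alikes and the checkered board in the jig is the real one.

```bash
cat > h.py <<'E'
import numpy as np,cv2
def ray(uv,z,K,T):
    uv=np.atleast_2d(uv).astype(float)
    d=np.c_[uv,np.ones(len(uv))]@np.linalg.inv(K).T@T[:3,:3].T
    o=T[:3,3]; return (o+d*((z-o[2])/d[:,2])[:,None])[:,:2]
def proj(P,K,T):
    p=(np.atleast_2d(P)-T[:3,3])@T[:3,:3]; p=p@K.T; return p[:,:2]/p[:,2:]
def rect(pts):
    (c,s,a)=cv2.minAreaRect((pts*1000).astype(np.float32)); return np.round(c,1),np.round(s,1),round(a,2)
E
python3 - <<'E'
from h import *
f=np.load("top0.npz");im=f["im"];K,T=f["intrinsics"],f["world_from_camera"]
hsv=cv2.cvtColor(im,cv2.COLOR_RGB2HSV)
m=cv2.inRange(hsv,(5,70,60),(28,255,255))
print(hsv[225,167],hsv[155,300],hsv[235,230],hsv[300,200])
m=cv2.morphologyEx(m,cv2.MORPH_CLOSE,np.ones((3,3)))
cs,_=cv2.findContours(m,cv2.RETR_EXTERNAL,cv2.CHAIN_APPROX_NONE)
for c in cs:
    if cv2.contourArea(c)<150: continue
    x=c[:,0]; 
    print(x.mean(0).round(),cv2.contourArea(c),"z18",rect(ray(x,.018,K,T)),"z50",rect(ray(x,.05,K,T)))
# dark grip, bystanders
for n,uv,z in(("grip",(356,252),.104),("dish",(147,172),.02),("king",(290,115),.06),("rook",(230,101),.04)): print(n,ray(uv,z,K,T).round(3))
# depth heights along batten/grip
def P(u,v):
    z=f["d"][v,u]; return (T@np.r_[z*np.linalg.inv(K)@[u,v,1],1])[:3].round(4)
print(P(167,225),P(356,252),P(250,245),P(285,200),P(200,300))
E
```

```text
[ 19 128 153] [102 140 135] [ 19 105 156] [101 139 134]
[277. 407.] 663.5 z18 (array([-0.4, 36.7]), array([116.3,  59.3]), 60.24) z50 (array([ 7.1, 37.2]), array([113.7,  57.9]), 60.24)
[481. 403.] 4992.0 z18 (array([  49.8, -434.4]), array([137.8, 485.2]), 0.21) z50 (array([  56.1, -423.2]), array([134.7, 474.1]), 0.21)
[355. 384.] 4227.0 z18 (array([  60.6, -158.6]), array([157.4, 198.3]), 14.07) z50 (array([  66.7, -153.7]), array([153.8, 193.8]), 14.07)
[166. 225.] 565.5 z18 (array([458.5, 322.5]), array([173.9,  24.5]), 6.97) z50 (array([455.5, 316.5]), array([169.9,  23.9]), 6.97)
[302. 209.] 12384.5 z18 (array([515.4,  -1.7]), array([362.7, 248.9]), 79.96) z50 (array([ 5.111e+02, -3.000e-01]), array([354.5, 243.3]), 79.96)
grip [[ 0.388 -0.153]]
dish [[0.596 0.376]]
king [[0.741 0.006]]
rook [[0.783 0.162]]
[0.4549 0.3146 0.048 ] [ 0.3879 -0.1525  0.11  ] [ 0.4091  0.1064 -0.0022] [0.5239 0.0166 0.0299] [0.2671 0.2321 0.0042]
```

```bash
cat >> h.py <<'E'
from scipy.spatial.transform import Rotation as Ro
YAW=np.radians(-10.04); J0=np.array([.5185,.0155])
def jw(x,y,z=0): # jig->world
    c,s=np.cos(YAW),np.sin(YAW); return np.array([J0[0]+c*x-s*y,J0[1]+s*x+c*y,z])
def wj(p): 
    c,s=np.cos(YAW),np.sin(YAW); d=np.asarray(p)[...,:2]-J0; return np.stack([c*d[...,0]+s*d[...,1],-s*d[...,0]+c*d[...,1]],-1)
def ori(yaw,tilt,flip=1): # tool leans so that it points down and towards +x of frame 'yaw'
    z=np.array([np.sin(tilt),0,-np.cos(tilt)]);y=np.array([0,-flip,0.]);x=np.cross(y,z)
    return (Ro.from_euler('z',yaw)*Ro.from_matrix(np.c_[x,y,z])).as_euler('xyz')
def tcp(grasp,o,k=.019): return np.asarray(grasp)+k*Ro.from_euler('xyz',o).as_matrix()[:,2]
E
python3 - <<'E'
from plant import *; from h import *
s=observe();c=get_calibration("wrist");R=Ro.from_euler('xyz',s["tcp_rot"]).as_matrix()
print("cam in tool",(R.T@(c["world_from_camera"][:3,3]-s["eef_pos"])).round(3),(R.T@c["world_from_camera"][:3,:3]).round(2).tolist(),c["intrinsics"][0,0])
r=np.radians
def t(n,p,o): 
    q=inverse_kinematics(p,o);print(n,np.round(p,3),None if q is None else np.round(q,2))
for f in(1,-1):
  for th in (0,20,30): 
    o=ori(r(7),r(th),f);t(f"bat {f} {th}",tcp([.4555,.3165,.041],o),o)
    o=ori(YAW,r(th),f);t(f"plc {f} {th}",tcp(jw(15,-104,.059),o),o)
  for th in (30,45,60,75):
    o=ori(YAW,r(th),f);t(f"grip0 {f} {th}",tcp(jw(-99,-188,.085),o),o);t(f"grip1",tcp(jw(9,-250,.085),o),o);t(f"back",tcp(jw(9,-250,.085),o,-.08),o)
E
```

```text
cam in tool [ 0.071  0.    -0.183] [[0.0, -0.96, -0.28], [1.0, 0.0, -0.0], [0.0, -0.28, 0.96]] 351.84146937373566
bat 1 0 [0.456 0.316 0.022] [ 0.47  0.24  1.84 -0.    1.06  1.91]
plc 1 0 [-2.84200e+00 -1.05007e+02  4.00000e-02] None
bat 1 20 [0.462 0.317 0.023] [ 0.56  0.04  2.12 -0.23  0.68  2.17]
plc 1 20 [-2.83600e+00 -1.05008e+02  4.10000e-02] None
bat 1 30 [0.465 0.318 0.025] [ 0.62 -0.01  2.23 -0.51  0.5   2.47]
plc 1 30 [-2.83300e+00 -1.05009e+02  4.30000e-02] None
grip0 1 30 [-1.29731e+02 -1.67848e+02  6.90000e-02] None
grip1 [-3.41940e+01 -2.47727e+02  6.90000e-02] None
back [-3.42430e+01 -2.47718e+02  1.54000e-01] None
grip0 1 45 [-1.29727e+02 -1.67849e+02  7.20000e-02] None
grip1 [-3.41900e+01 -2.47727e+02  7.20000e-02] None
back [-3.42590e+01 -2.47715e+02  1.42000e-01] None
grip0 1 60 [-1.29724e+02 -1.67849e+02  7.60000e-02] None
grip1 [-3.41870e+01 -2.47728e+02  7.60000e-02] None
back [-3.42710e+01 -2.47713e+02  1.25000e-01] None
grip0 1 75 [-1.29722e+02 -1.67849e+02  8.00000e-02] None
grip1 [-3.41850e+01 -2.47728e+02  8.00000e-02] None
back [-3.42790e+01 -2.47712e+02  
[... 331 characters left out ...]

plc -1 30 [-2.83300e+00 -1.05009e+02  4.30000e-02] None
grip0 -1 30 [-1.29731e+02 -1.67848e+02  6.90000e-02] None
grip1 [-3.41940e+01 -2.47727e+02  6.90000e-02] None
back [-3.42430e+01 -2.47718e+02  1.54000e-01] None
grip0 -1 45 [-1.29727e+02 -1.67849e+02  7.20000e-02] None
grip1 [-3.41900e+01 -2.47727e+02  7.20000e-02] None
back [-3.42590e+01 -2.47715e+02  1.42000e-01] None
grip0 -1 60 [-1.29724e+02 -1.67849e+02  7.60000e-02] None
grip1 [-3.41870e+01 -2.47728e+02  7.60000e-02] None
back [-3.42710e+01 -2.47713e+02  1.25000e-01] None
grip0 -1 75 [-1.29722e+02 -1.67849e+02  8.00000e-02] None
grip1 [-3.41850e+01 -2.47728e+02  8.00000e-02] None
back [-3.42790e+01 -2.47712e+02  1.06000e-01] None
```

```bash
sed -i 's/    c,s=np.cos(YAW),np.sin(YAW); return np.array/    x,y=x\/1000,y\/1000; c,s=np.cos(YAW),np.sin(YAW); return np.array/; s/+c\*d\[...,1\]\],-1)/+c*d[...,1]],-1)*1000/' h.py
python3 - <<'E'
from plant import *; from h import *
r=np.radians
def t(n,p,o): 
    q=inverse_kinematics(p,o);print(n,np.round(p,3),None if q is None else np.round(q,2))
print(wj([.388,-.153]))
for f in(1,-1):
  for th in (0,20,30): 
    o=ori(YAW,r(th),f);t(f"plc {f} {th}",tcp(jw(15,-104,.059),o),o)
  for dy in (0,25,45):
   for th in (20,30,40,50,60):
    o=ori(YAW+r(-dy),r(th),f);t(f"grip0 {f} {dy} {th}",tcp(jw(-99,-188,.085),o),o);t(f"grip1",tcp(jw(9,-250,.085),o),o);t(f"back",tcp(jw(9,-250,.085),o,-.08),o)
E
```

```text
[ -99.12600118 -188.67044254]
plc 1 0 [ 0.515 -0.09   0.04 ] [-0.32  0.14  1.92 -0.    1.08  1.42]
plc 1 20 [ 0.522 -0.091  0.041] [-0.37 -0.12  2.23  0.1   0.69  1.31]
plc 1 30 [ 0.524 -0.091  0.043] [-0.4  -0.22  2.38  0.24  0.48  1.16]
grip0 1 0 20 [ 0.395 -0.153  0.067] [-0.72 -0.51  2.46  0.23  0.9   0.91]
grip1 [ 0.49  -0.233  0.067] [-0.71 -0.11  2.17  0.25  0.8   0.89]
back [ 0.457 -0.227  0.16 ] [-0.76 -0.34  2.16  0.22  1.03  0.9 ]
grip0 1 0 30 [ 0.398 -0.154  0.069] None
grip1 [ 0.493 -0.234  0.069] [-0.79 -0.21  2.31  0.49  0.66  0.62]
back [ 0.444 -0.225  0.154] [-0.88 -0.51  2.34  0.41  0.94  0.68]
grip0 1 0 40 [ 0.4   -0.154  0.07 ] None
grip1 [ 0.496 -0.234  0.07 ] [-0.88 -0.27  2.44  0.86  0.59  0.22]
back [ 0.433 -0.223  0.146] [-1.04 -0.67  2.52  0.67  0.92  0.39]
grip0 1 0 50 [ 0.403 -0.155  0.073] None
grip1 [ 0.498 -0.235  0.073] [-0.99 -0.27  2.55  1.31  0.61 -0.28]
back [ 0.423 -0.222  0.136] None
grip0 1 0 60 [ 0.404 -0.155  0.076] None
grip1 [ 0.5   -0.235  0.076] None
back [ 0.416 -0.22   0.125] None
grip0 1 25 20 [ 0.394 -0.156  0.067] [-0.54 -0.5   2.46 -
[... 3311 characters left out ...]
k [ 0.468 -0.21   0.16 ] [-0.45 -0.28  2.12 -0.2   1.   -0.98]
grip0 -1 45 30 [ 0.394 -0.16   0.069] [-0.3  -0.5   2.51 -0.46  0.76 -0.63]
grip1 [ 0.489 -0.24   0.069] [-0.43 -0.14  2.25 -0.45  0.62 -0.72]
back [ 0.461 -0.199  0.154] [-0.35 -0.4   2.27 -0.39  0.86 -0.77]
grip0 -1 45 40 [ 0.395 -0.162  0.07 ] None
grip1 [ 0.491 -0.242  0.07 ] [-0.35 -0.17  2.36 -0.86  0.51 -0.29]
back [ 0.454 -0.19   0.146] [-0.23 -0.47  2.41 -0.67  0.76 -0.45]
grip0 -1 45 50 [ 0.397 -0.164  0.073] None
grip1 [ 0.492 -0.244  0.073] None
back [ 0.449 -0.182  0.136] [-0.09 -0.45  2.51 -1.05  0.74 -0.01]
grip0 -1 45 60 [ 0.398 -0.166  0.076] None
grip1 [ 0.493 -0.246  0.076] None
back [ 0.444 -0.175  0.125] None
```

Run:
```python
from plant import *; from h import *
o=ori(YAW,0.,-1)
p=jw(-30,-25,.27)
a=-1.33;pts=[((.36*np.cos(a),.36*np.sin(a),.3),ori(a,0.,-1)),((.36*np.cos(-.5),.36*np.sin(-.5),.3),ori(-.5,0.,-1)),(p,o)]
print([inverse_kinematics(*x) is not None for x in pts])
for x in pts: movep(*x)
hold(.2); print(observe()["time_s"],observe()["eef_pos"])
c=get_calibration("wrist");im,d=get_image("wrist")
np.savez("w1.npz",im=im,d=d,**c);cv2.imwrite("pics/w1.png",im[:,:,::-1])
```

```text
[True, True, True]
3.8417 [ 0.48442229 -0.0053151   0.27061138]
```

View pics/w1.png

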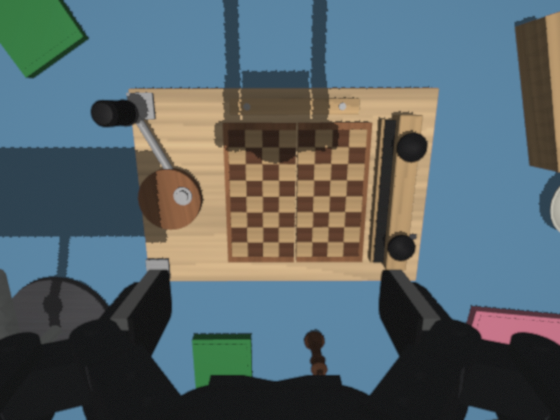

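The wrist view has rows along jig +x and columns along +y. Half_b's cam edge is at about col 226, the joint at 297, half_a's edge at 368 and the black facing/sponge at 380-393. The cam is at (170,198) and the grip at (105,112). Next I'll measure these, with one enlarged crop.

Run:
```python
from h import *
f=np.load("w1.npz");im=f["im"];K,T=f["intrinsics"],f["world_from_camera"]
hsv=cv2.cvtColor(im,cv2.COLOR_RGB2HSV)
m=cv2.inRange(hsv,(5,60,40),(28,255,255));m=cv2.morphologyEx(m,cv2.MORPH_CLOSE,np.ones((5,5)))
cs,_=cv2.findContours(m,cv2.RETR_EXTERNAL,cv2.CHAIN_APPROX_NONE);c=max(cs,key=cv2.contourArea)
e=c[:,0];e=e[(e[:,0]>120)&(e[:,0]<445)&(e[:,1]>80)&(e[:,1]<288)]
print(rect(ray(e,.018,K,T)))
def J(u,v,z): return wj(ray((u,v),z,K,T))[0].round(1)
# right/left/top/bottom edges -> line fits in jig coords
g=wj(ray(e,.018,K,T))
for n,k,s in(("y+",1,165),("y-",1,-200),("x-",0,-125),("x+",0,125)):
    q=g[abs(g[:,k]-s)<6]; l=np.polyfit(q[:,1-k],q[:,k],1);print(n,len(q),np.median(q[:,k]).round(2),"slope",l[0].round(4),"at0",l[1].round(2))
print("cam top centre px"); 
gray=cv2.cvtColor(im,cv2.COLOR_RGB2GRAY)
for v in(180,200,225): print(v,[(u,int(gray[v,u])) for u in list(range(221,230))+list(range(292,302))+list(range(364,396))])
for u in(226,297,368,380): print(u,J(u,200,.032),J(u,200,.018),"d",f["d"][200,u-4:u+5].round(3))
cv2.imwrite("pics/w1c.png",cv2.resize(im[105:275,290:430,::-1],None,fx=3.5,fy=3.5,interpolation=cv2.INTER_CUBIC))
```

```text
(array([514.7,  -2.3]), array([365.1, 246.7]), 79.84)
y+ 196 163.51 slope -0.0004 at0 163.46
y- 147 -197.16 slope -0.0029 at0 -197.34
x- 336 -123.02 slope -0.003 at0 -123.02
x+ 227 122.65 slope 0.0015 at0 122.62
cam top centre px
180 [(221, 176), (222, 176), (223, 171), (224, 154), (225, 129), (226, 115), (227, 109), (228, 102), (229, 101), (292, 136), (293, 136), (294, 141), (295, 146), (296, 132), (297, 114), (298, 114), (299, 118), (300, 119), (301, 119), (364, 106), (365, 102), (366, 102), (367, 115), (368, 144), (369, 162), (370, 169), (371, 169), (372, 160), (373, 122), (374, 77), (375, 60), (376, 85), (377, 128), (378, 138), (379, 107), (380, 62), (381, 41), (382, 39), (383, 39), (384, 40), (385, 39), (386, 40), (387, 40), (388, 39), (389, 40), (390, 46), (391, 57), (392, 65), (393, 83), (394, 120), (395, 147)]
200 [(221, 173), (222, 172), (223, 172), (224, 166), (225, 143), (226, 116), (227, 103), (228, 101), (229, 97), (292, 150), (293, 151), (294, 154), (295, 150), (296, 116), (297, 77), (298, 67), (299, 66), (300, 66), (301, 66), (364, 102), (365, 108), (366, 125), (367, 1
[... 572 characters left out ...]
 157), (366, 176), (367, 180), (368, 174), (369, 155), (370, 112), (371, 71), (372, 72), (373, 108), (374, 128), (375, 118), (376, 84), (377, 50), (378, 39), (379, 39), (380, 39), (381, 38), (382, 39), (383, 39), (384, 37), (385, 40), (386, 46), (387, 56), (388, 65), (389, 85), (390, 120), (391, 147), (392, 156), (393, 157), (394, 155), (395, 153)]
226 [  7.5 -87.3] [ 11.1 -89.3] d [0.449 0.45  0.449 0.435 0.434 0.434 0.435 0.435 0.434]
297 [7.7 0.5] [11.3  1.4] d [0.434 0.433 0.449 0.445 0.434 0.434 0.436 0.433 0.433]
368 [ 7.9 88.3] [11.5 92.1] d [0.434 0.435 0.434 0.449 0.449 0.449 0.449 0.45  0.444]
380 [  7.9 103.1] [ 11.5 107.4] d [0.432 0.432 0.429 0.43  0.429 0.431 0.431 0.43  0.43 ]
```

View pics/w1c.png

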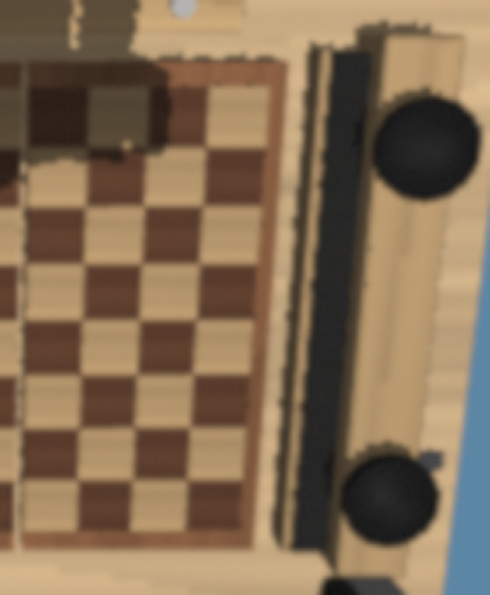

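The front of the facing sits at col 374.5, about y +95.5. Half_b's edge is at about y -88.5, and the grip fits a cam angle of 0.107. The batten gap comes out at 30.5 mm, within spec, so I'll pick the batten now.

Run:
```python
from plant import *; from h import *
r=np.radians
b=r(6.97);C=np.array([.4555,.3165]);g=C+.030*np.array([np.cos(b),np.sin(b)])
o=ori(b,r(20),-1)
gripper_to(.06)
movep(tcp([*g,.15],o),o)
print(move_l(tcp([*g,.044],o),.15,max_force=8))
print(gripper_to(0.02,40)); s=observe();print(s["opening"],s["grasp_force"],s["eef_pos"],s["time_s"])
move_l(s["eef_pos"]+[0,0,.13],.2)
s=observe();T=get_calibration("wrist")
im,d=get_image("wrist");np.savez("w2.npz",im=im,d=d,p=s["eef_pos"],**T);cv2.imwrite("pics/w2.png",im[:,:,::-1])
s=observe();print(s["opening"],s["grasp_force"],s["eef_pos"],s["tcp_rot"],s["time_s"])
for dy in(-10,0,10,15,20,25,30):
  print(dy,[ (th,[None if (q:=inverse_kinematics(tcp(jw(47,-240,.08),o2,k),o2)) is None else np.round(q[[2,3,4,5]],1).tolist() for k in(.019,-.08)]) for th in(35,40,45,50,55,60) for o2 in[ori(YAW-r(dy),r(th),-1)] if inverse_kinematics(tcp(jw(47,-240,.08),o2),o2) is not None])
```

```text
False
False
0.01993099342877957 0.0 [0.49183595 0.32104725 0.02643416] 6.9167
0.019992904103989427 0.0 [0.49058229 0.32032816 0.15415013] [-3.14018328  0.34589874 -3.01950597] 7.7667
-10 [(55, [[2.4, 1.5, 0.8, 2.5], None]), (60, [[2.5, 1.6, 0.9, 2.4], None])]
0 [(35, [[2.3, 0.6, 0.5, -2.6], [2.4, 0.5, 0.8, -2.5]]), (55, [[2.5, 1.7, 0.6, 2.5], None]), (60, [[2.5, 1.9, 0.7, 2.3], None])]
10 [(35, [[2.3, 0.4, 0.4, -2.2], [2.4, 0.3, 0.7, -2.1]]), (40, [[2.4, 0.7, 0.3, -2.5], [2.5, 0.4, 0.6, -2.3]]), (55, [[2.6, 2.0, 0.4, 2.4], None])]
15 [(35, [[2.3, 0.3, 0.4, -2.0], [2.4, 0.2, 0.7, -1.9]]), (40, [[2.4, 0.5, 0.3, -2.2], [2.5, 0.3, 0.6, -2.0]]), (55, [[2.6, 2.3, 0.3, 2.2], None])]
20 [(35, [[2.3, 0.1, 0.4, -1.7], [2.4, 0.0, 0.6, -1.6]]), (40, [[2.4, 0.1, 0.2, -1.7], [2.5, 0.1, 0.5, -1.7]]), (55, [[2.5, 2.9, 0.2, 1.8], None])]
25 [(35, [[2.3, -0.1, 0.4, -1.4], [2.4, -0.1, 0.6, -1.4]]), (40, [[2.4, -0.3, 0.3, -1.2], [2.5, -0.2, 0.5, -1.3]]), (55, [[2.5, 3.6, 0.2, 1.2], None]), (60, [[2.6, 3.4, 0.4, 1.4], None])]
30 [(35, [[2.3, -0.3, 0.4, -1.1], [2.4, -0.3, 0.7, -1.1]]), (40, [[2.4, -0.6, 0.3, -0.8], [2.4, -0.4, 0.6, -1.0]]), (45, [[2.4, -1.0, 0.2, -0.4], [2.5, -0.5, 0.5, -0.9]]), (55, [[2.5, 4.1, 0.3, 0.9], None]), (60, [[2.5, 3.8, 0.5, 1.1], None])]
```

View pics/w2.png

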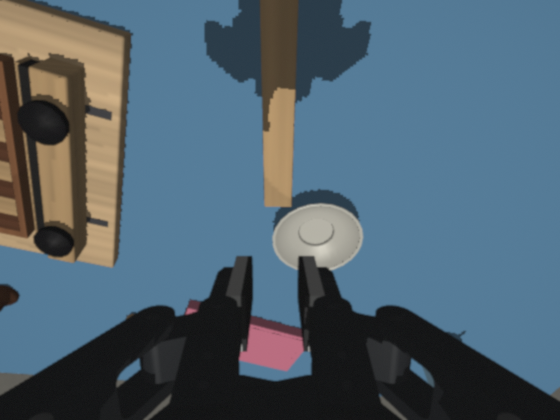

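The grasp missed. The batten still stands on the table, its far end at about (278,207), in line with the fingers. I'll measure it from this picture.

Run:
```python
from h import *
f=np.load("w2.npz");im=f["im"];K,T=f["intrinsics"],f["world_from_camera"];p=f["p"]
print("cam",T[:3,3],"axis",T[:3,2],"TCP px",proj(p,K,T))
for uv in((265,207),(292,207),(263,100),(297,100)): print(uv,ray(uv,.05,K,T).round(4),ray(uv,0,K,T).round(4))
for u,v in((278,195),(278,150),(280,60),(230,200)):
    z=f["d"][v,u];print(u,v,(T@np.r_[z*np.linalg.inv(K)@[u,v,1],1])[:3].round(3))
C=np.array([.4555,.3165,.05]);b=np.radians(6.97);a=np.array([np.cos(b),np.sin(b),0])
print("expected end px",proj([C+.085*a,C-.085*a],K,T))
```

```text
cam [0.36293064 0.30448744 0.30275865] axis [ 0.58532521  0.07161299 -0.80762985] TCP px [[275.59746345 241.94830473]]
(265, 207) [[0.5426 0.3177]] [[0.5782 0.3204]]
(292, 207) [[0.5397 0.3414]] [[0.5747 0.3487]]
(263, 100) [[0.4484 0.3063]] [[0.4653 0.3067]]
(297, 100) [[0.4454 0.3307]] [[0.4617 0.3359]]
278 195 [0.528 0.327 0.051]
278 150 [0.486 0.322 0.051]
280 60 [0.42  0.315 0.051]
230 200 [0.574 0.283 0.   ]
expected end px [[275.5983028  205.47951213]
 [276.07797154 -28.32731972]]
```

Run:
```python
from plant import *; from h import *
r=np.radians
b=r(6.97);C=np.array([.4555,.318]);g=C+.030*np.array([np.cos(b),np.sin(b)])
o=ori(b,r(20),-1)
gripper_to(.06);print(observe()["opening"])
print(move_l(tcp([*g,.034],o),.12,max_force=8));s=observe();print(s["opening"],s["eef_pos"],s["ft_force"])
for w in(.04,.03,.02):
    r_=gripper_to(w,40); s=observe();print(w,r_,s["opening"],s["grasp_force"],s["ft_force"].round(1),s["time_s"])
im,d=get_image("scene");cv2.imwrite("pics/s3.png",cv2.resize(im[120:220,290:420,::-1],None,fx=5,fy=5,interpolation=cv2.INTER_CUBIC))
```

```text
0.05991985480236779
False
0.05997285372580962 [0.49243769 0.32286648 0.01713233] [-0.41877817 -0.69443522  0.55929308]
0.04 False 0.04029868646025082 0.0 [0.2 0.9 0. ] 9.8833
0.03 False 0.030067430454917374 0.0 [-0.6  0.6  0.7] 10.1417
0.02 False 0.020263063807460936 0.0 [0.3 0.2 0.4] 10.4
```

View pics/s3.png

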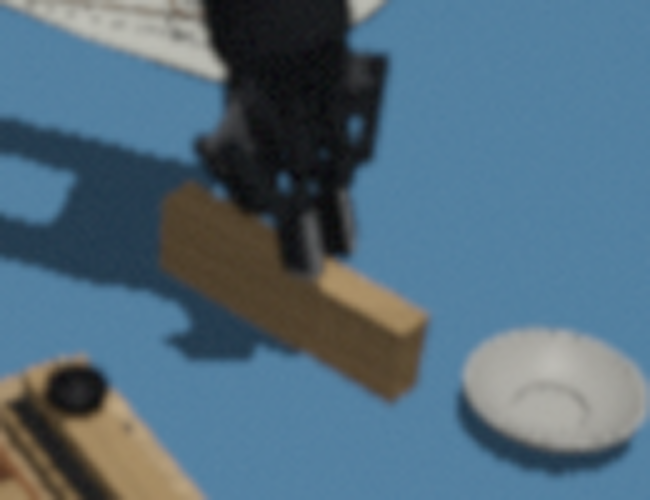

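The crop shows the fingers straddling the batten but not yet touching at a reading of 20 mm, so the opening reading must be biased. I'll close further.

Run:
```python
from plant import *; from h import *
s=observe();print(s["eef_pos"]);
print(gripper_to(0,40)); s=observe();print(s["opening"],s["grasp_force"],s["eef_pos"],s["ft_force"])
if s["grasp_force"]>10:
    move_l(s["eef_pos"]+[0,0,.10],.2)
    s=observe();T=get_calibration("wrist")
    im,d=get_image("wrist");np.savez("w4.npz",im=im,d=d,p=s["eef_pos"],**T);cv2.imwrite("pics/w4.png",im[:,:,::-1])
    print(s["opening"],s["grasp_force"],s["eef_pos"],s["ft_force"],s["time_s"])
```

```text
[0.49171893 0.3224094  0.01612068]
False
-0.00019993484690094437 0.0 [0.49173496 0.3224352  0.01616038] [-0.03642042 -0.21071256  1.4998673 ]
```

Run:
```python
from plant import *; from h import *
s=observe();p=s["eef_pos"];print(p,s["tcp_rot"],s["q"])
f=np.load("scene0.npz");K,T=f["intrinsics"],f["world_from_camera"]
C=np.array([.4555,.318,.05]);a=np.array([np.cos(.1217),np.sin(.1217),0])
for n,x in(("tcp",p),("tcp+34",p+[0,0,.034]),("far end top",C+.085*a),("near end top",C-.085*a)): print(n,(proj(x,K,T)-[290,120])*5)
im,d=get_image("scene");c1=cv2.resize(im[120:220,290:420,::-1],(520,400),interpolation=cv2.INTER_CUBIC)
imw,dw=get_image("wrist");c=get_calibration("wrist")
print("TCP in wrist",proj(p,c["intrinsics"],c["world_from_camera"]))
c2=imw[:,150:430,::-1]
cv2.imwrite("pics/s5.png",np.hstack([c1,c2[:400]]))
```

```text
[0.49173496 0.3224352  0.01616038] [ 3.1415791   0.34906863 -3.01995119] [ 0.53374721  0.11659855  2.05438681 -0.22501484  0.66103365 -1.00228878]
tcp [[334.39547696 327.86097396]]
tcp+34 [[341.3336769  278.25276027]]
far end top [[413.85074876 319.36103527]]
near end top [[174.38205186 184.47971289]]
TCP in wrist [[275.57363676 241.94962707]]
```

View pics/s5.png

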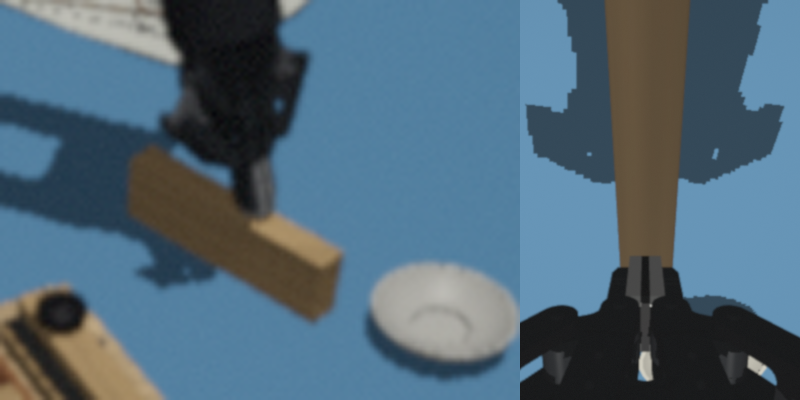

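Run:
```python
from plant import *; from h import *
s=observe();p=s["eef_pos"];R=Ro.from_euler('xyz',s["tcp_rot"]).as_matrix()
im,d=get_image("wrist");c=get_calibration("wrist");K,T=c["intrinsics"],c["world_from_camera"]
for v in(200,240,250,255,258,262,266,270,280,290,300):
    o=[]
    for u in(268,275,282):
        z=d[v,u];P=(T@np.r_[z*np.linalg.inv(K)@[u,v,1],1])[:3];o.append((im[v,u].tolist(),P.round(3).tolist(),"tool",(R.T@(P-p)).round(3).tolist()))
    print(v,o[0],o[2])
```

```text
200 ([100, 83, 61], [0.441, 0.313, 0.05], 'tool', [0.037, -0.003, -0.05]) ([93, 78, 57], [0.439, 0.318, 0.051], 'tool', [0.037, 0.002, -0.051])
240 ([99, 83, 62], [0.461, 0.315, 0.05], 'tool', [0.017, -0.003, -0.043]) ([95, 79, 59], [0.461, 0.321, 0.05], 'tool', [0.017, 0.003, -0.043])
250 ([99, 83, 62], [0.467, 0.316, 0.05], 'tool', [0.012, -0.003, -0.04]) ([95, 80, 60], [0.467, 0.322, 0.049], 'tool', [0.012, 0.003, -0.04])
255 ([90, 78, 64], [0.47, 0.316, 0.05], 'tool', [0.009, -0.003, -0.04]) ([88, 77, 63], [0.469, 0.322, 0.05], 'tool', [0.009, 0.003, -0.04])
258 ([73, 72, 72], [0.466, 0.316, 0.056], 'tool', [0.011, -0.003, -0.047]) ([72, 72, 72], [0.464, 0.322, 0.057], 'tool', [0.012, 0.003, -0.048])
262 ([73, 73, 72], [0.465, 0.316, 0.059], 'tool', [0.011, -0.003, -0.05]) ([72, 72, 72], [0.464, 0.322, 0.06], 'tool', [0.011, 0.003, -0.051])
266 ([72, 73, 72], [0.463, 0.316, 0.064], 'tool', [0.011, -0.003, -0.055]) ([72, 72, 72], [0.463, 0.321, 0.063], 'tool', [0.011, 0.002, -0.054])
270 ([73, 73, 73], [0.462, 0.316, 0.067], 'tool', [0.011, -0.003, -0.059]) ([73, 72, 72], [0.461, 0.321, 0.067], 'tool', [0.011, 0.002, -0.059])
280 ([73, 73, 73], [0.459, 0.316, 0.075], 'tool', [0.011, -0.003, -0.066]) ([72, 72, 72], [0.459, 0.321, 0.075], 'tool', [0.011, 0.002, -0.066])
290 ([72, 72, 72], [0.458, 0.315, 0.081], 'tool', [0.01, -0.003, -0.073]) ([72, 72, 72], [0.457, 0.32, 0.081], 'tool', [0.011, 0.002, -0.073])
300 ([79, 80, 79], [0.456, 0.315, 0.087], 'tool', [0.01, -0.003, -0.079]) ([77, 78, 77], [0.456, 0.32, 0.086], 'tool', [0.009, 0.002, -0.078])
```

The depth image shows the shut fingertips at tool z = -46 mm. They are 46 mm short of the stated TCP, 6 mm above the batten top. I'll use the measured tip, so the TCP is 65 mm ahead of the grasp point, and retry.

```bash
sed -i 's/k=.019/k=.065/' h.py
python3 - <<'E'
from plant import *; from h import *
r=np.radians
b=r(6.97);C=np.array([.4555,.318]);g=C+.030*np.array([np.cos(b),np.sin(b)])
o=ori(b,r(20),-1)
p=observe()["eef_pos"];move_l(p+[0,0,.05],.2)
gripper_to(.06)
move_l(tcp([*g,.08],o),.2)
print(move_l(tcp([*g,.043],o),.12,max_force=8));s=observe();print(s["eef_pos"],s["ft_force"])
gripper_to(0,40); s=observe();print(s["opening"],s["grasp_force"],s["ft_force"].round(1),s["time_s"])
if s["grasp_force"]>10:
    move_l(s["eef_pos"]+[0,0,.10],.2)
    s=observe();T=get_calibration("wrist");R=Ro.from_euler('xyz',s["tcp_rot"]).as_matrix()
    im,d=get_image("wrist");np.savez("w6.npz",im=im,d=d,p=s["eef_pos"],**T);cv2.imwrite("pics/w6.png",im[:,:,::-1])
    print(s["opening"],s["grasp_force"],s["eef_pos"],s["ft_force"],s["time_s"])
    m=cv2.inRange(cv2.cvtColor(im,cv2.COLOR_RGB2HSV),(5,50,40),(28,255,255))
    K,T=T["intrinsics"],T["world_from_camera"]
    for v in(80,140,200,230):
        u=np.flatnonzero(m[v,200:350])+200; u=np.array([u.min(),u.max()]);z=d[v,int(u.mean())]
        P=np.array([(T@np.r_[z*np.linalg.inv(K)@[x,v,1],1])[:3] for x in u]);print(v,u,P.round(4).tolist(),(R.T@(P.mean(0)-s["eef_pos"])).round(4))
print("place IK",[inverse_kinematics(tcp(jw(30,-103.5,z),ori(YAW,r(20),-1)),ori(YAW,r(20),-1)) is not None for z in(.061,.2)])
E
```

```text
False
[ 0.50756659  0.32460705 -0.01733465] [-0.18229519 -0.52236014  0.19455685]
0.023580358262120207 40.36599576473236 [-3.1 -0.5  7.1] 13.2083
0.02361850404909175 39.30373191833496 [0.50735297 0.3244074  0.08200005] [ 0.27653612  0.5135624  -1.61495787] 13.8667
80 [223 327] [[0.4029, 0.2997, 0.1498], [0.4001, 0.3225, 0.1498]] [ 0.0772 -0.0005 -0.1001]
140 [229 321] [[0.4178, 0.3015, 0.1485], [0.415, 0.3243, 0.1485]] [ 0.0636 -0.0004 -0.0937]
200 [234 316] [[0.4347, 0.3038, 0.15], [0.4319, 0.3261, 0.15]] [ 0.047  -0.0004 -0.0894]
230 [236 314] [[0.4461, 0.3049, 0.1489], [0.4433, 0.3279, 0.1489]] [ 0.0366 -0.0004 -0.0844]
place IK [True, True]
```

Run:
```python
from plant import *; from h import *
o=ori(YAW,np.radians(20),-1)
t=tcp(jw(30,-103.5,0),o); z0=-.0173
p=observe()["eef_pos"];move_l(p+[0,0,.03],.2)
movep([t[0],t[1],z0+.105],o)
s=observe();print(s["eef_pos"]-[t[0],t[1],0],s["tcp_rot"]-o,s["time_s"])
hit=move_l([t[0],t[1],z0+.019],.08,max_force=5)
s=observe();print(hit,"bottom",s["eef_pos"][2]-z0,s["ft_force"],s["opening"],s["time_s"])
im,d=get_image("top");c=get_calibration("top");np.savez("t7.npz",im=im,d=d,**c)
```

```text
[1.57186647e-07 7.81049031e-04 8.74557005e-02] [-0.00030798 -0.00043154  0.00076304] 15.75
True bottom 0.018488675783097975 [-0.9805231   0.54150406  3.38609607] 0.023401987901499055 16.8
```

Run:
```python
from plant import *; from h import *
gripper_to(.033);hold(.3)
p=observe()["eef_pos"];print(move_l(p+[0,0,.10],.15,max_force=10))
o=ori(YAW,0.,-1);movep(jw(-30,-25,.27),o);gripper_to(.085);hold(.1)
c=get_calibration("wrist");im,d=get_image("wrist");np.savez("w8.npz",im=im,d=d,**c);cv2.imwrite("pics/w8.png",im[:,:,::-1])
print(observe()["time_s"])
K,T=c["intrinsics"],c["world_from_camera"]
def J(u,v,z): return wj(ray((u,v),z,K,T))[0].round(1)
# points at height 60..75mm => batten top
vv,uu=np.mgrid[0:290,100:450];dd=d[0:290,100:450]
P=np.stack([uu*dd,vv*dd,dd],-1)@np.linalg.inv(K).T@T[:3,:3].T+T[:3,3]
j=wj(P);m=(P[...,2]>.060)&(P[...,2]<.075)&(abs(j[...,0])<115)&(j[...,1]<-60)&(j[...,1]>-150)
print("batten",m.sum(),cv2.minAreaRect(j[m].astype(np.float32)),np.median(P[...,2][m]))
m=(P[...,2]>.098)&(P[...,2]<.112)&(j[...,1]<-150);q=np.c_[uu[m],vv[m]];print("grip top",len(q),cv2.minEnclosingCircle(j[m].astype(np.float32)),np.median(P[...,2][m]))
```

```text
False
19.75
batten 3280 ((-0.10765838623046875, -103.96744537353516), (170.4733428955078, 24.613130569458008), 0.07489259541034698) 0.0683957667641141
grip top 438 ((-96.45626831054688, -189.43051147460938), 12.900408744812012) 0.10741304470444951
```

View pics/w8.png

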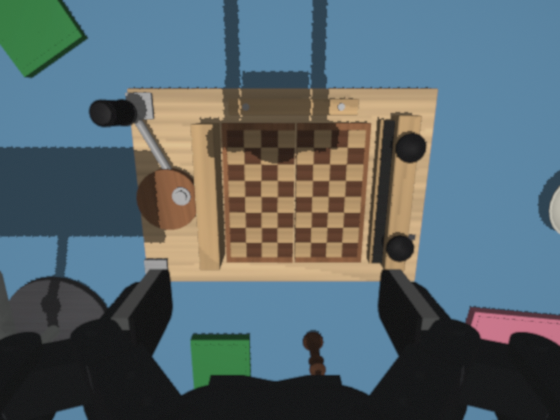

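The batten stands centred and square in the gap: x -0.1, y -104.0, top at 68 mm. The grip is at jig (-96.5,-189.4), so the joint is about 0.12. Next I'll search the lever sweep orientations.

```bash
cat >> h.py <<'E'
def grip(j,r=110.): a=j-np.radians(160); return r*np.cos(a),-140+r*np.sin(a)
E
python3 - <<'E'
from plant import *; from h import *
r=np.radians
def ok(j,dy,th,k=.065,z=.088):
    o=ori(YAW-r(dy),r(th),-1);q=inverse_kinematics(tcp(jw(*grip(j),z),o,k),o);return None if q is None else q
for j in(.12,.5,.9,1.3,1.7):
    print(j,[(dy,max([th for th in range(10,75,5) if ok(j,dy,th) is not None and ok(j,dy,th,-.02) is not None],default=None)) for dy in(-10,0,10,15,20,25,30,35,40)])
for dy,th in((20,50),(25,50),(25,45)):
    for j in (.9,1.7):
        q=ok(j,dy,th);print(j,dy,th,None if q is None else q.round(2))
E
```

```text
0.12 [(-10, 25), (0, 25), (10, 25), (15, 25), (20, 25), (25, 25), (30, 25), (35, 30), (40, 30)]
0.5 [(-10, 20), (0, 30), (10, 30), (15, 30), (20, 30), (25, 30), (30, 30), (35, 30), (40, 35)]
0.9 [(-10, 20), (0, 30), (10, 35), (15, 35), (20, 35), (25, 35), (30, 35), (35, 40), (40, 40)]
1.3 [(-10, 55), (0, 30), (10, 35), (15, 40), (20, 35), (25, 35), (30, 35), (35, 40), (40, 40)]
1.7 [(-10, 70), (0, 35), (10, 40), (15, 35), (20, 35), (25, 35), (30, 50), (35, 70), (40, 70)]
0.9 20 50 None
1.7 20 50 None
0.9 25 50 None
1.7 25 50 None
0.9 25 45 None
1.7 25 45 None
```

```bash
cat >> h.py <<'E'
GZ=.080
def gori(j): return ori(YAW-np.radians(12),np.radians(np.interp(j,[.12,1.2],[24,40])),-1)
def gp(j,k=.065,r=110.): o=gori(j); return tcp(jw(*grip(j,r),GZ),o,k),o
def forces(j,F0,n=4):
    from plant import observe,hold
    F=[]
    for _ in range(n): hold(.015);F.append(observe()["ft_force"])
    F=np.mean(F,0)-F0;a=j-np.radians(160)+YAW
    return F@[-np.sin(a),np.cos(a),0],F@[np.cos(a),np.sin(a),0],F[2]
def jact():
    from plant import observe
    s=observe();g=s["eef_pos"]-.065*Ro.from_euler('xyz',s["tcp_rot"]).as_matrix()[:,2]
    x,y=wj(g);return np.arctan2(y+140,x)+np.radians(160),np.hypot(x,y+140)
E
python3 - <<'E'
from plant import *; from h import *
J=.12
print([inverse_kinematics(*gp(j)) is not None for j in np.arange(.12,1.8,.1)],inverse_kinematics(*gp(1.7,-.03)) is not None)
gripper_to(.06)
movep(*gp(J,-.03))
p,o=gp(J);print("hit",move_l(p,.12,max_force=6))
hold(.1);F0=np.mean([(hold(.02),observe()["ft_force"])[1] for _ in range(5)],0);np.save("F0.npy",F0)
gripper_to(0,25);s=observe();print("grip",s["opening"],s["grasp_force"],np.round(forces(J,F0),2),jact(),s["time_s"])
E
```

```text
[True, True, True, True, True, True, True, True, True, True, True, False, False, True, True, True, True] True
hit False
grip 0.02535968984440896 25.4909348487854 [-2.87  2.31  5.05] (np.float64(0.1213401582972371), np.float64(109.86110735743237)) 22.6417
```

```bash
sed -i 's/\[.12,1.2\],\[24,40\]/[.12,1.0,1.35,1.45],[24,33,35,38]/' h.py
python3 - <<'E'
from plant import *; from h import *
js=np.arange(.12,1.8,.05);bad=[round(j,2) for j in js if inverse_kinematics(*gp(j)) is None];print("bad",bad)
F0=np.load("F0.npy")
if not [b for b in bad if b<1.2]:
  for j in np.linspace(.2,1.16,13):
    p,o=gp(j);move_l(p,.06,rotation=o)
    f=forces(j,F0);a,rr=jact();s=observe();print(round(j,3),"F t,r,z",np.round(f,2),"act",round(a,3),round(rr,1),round(s["opening"],4),round(s["time_s"],2))
    if np.linalg.norm(f)>30 or abs(f[0])>15: print("ABORT");break
E
```

```text
bad []
0.2 F t,r,z [2.67 0.42 0.72] act 0.206 109.9 0.0253 23.08
0.28 F t,r,z [ 3.14 -2.17  0.09] act 0.282 109.8 0.0252 23.46
0.36 F t,r,z [ 2.79 -4.35 -0.53] act 0.36 109.7 0.0258 23.83
0.44 F t,r,z [ 2.96 -5.5  -0.64] act 0.439 109.7 0.0252 24.21
0.52 F t,r,z [ 3.   -6.9  -0.77] act 0.517 109.6 0.0252 24.58
0.6 F t,r,z [ 2.94 -6.89 -0.95] act 0.596 109.6 0.0254 24.96
0.68 F t,r,z [ 2.64 -6.94  0.22] act 0.676 109.5 0.0253 25.33
0.76 F t,r,z [ 2.57 -6.56  0.02] act 0.756 109.4 0.0254 25.71
0.84 F t,r,z [ 3.06 -6.49  0.06] act 0.836 109.3 0.0251 26.08
0.92 F t,r,z [ 3.02 -6.36  0.18] act 0.916 109.3 0.0251 26.46
1.0 F t,r,z [ 2.94 -6.18  0.94] act 0.996 109.2 0.0254 26.83
1.08 F t,r,z [ 2.85 -5.7   0.92] act 1.077 109.1 0.0252 27.2
1.16 F t,r,z [ 2.69 -6.    1.61] act 1.158 109.1 0.0255 27.57
```

Run:
```python
from plant import *; from h import *
F0=np.load("F0.npy")
def f1(j):
    F=observe()["ft_force"]-F0;a=j-np.radians(160)+YAW;return np.round([F@[-np.sin(a),np.cos(a),0],F@[np.cos(a),np.sin(a),0]],2)
for j,fd in((1.18,.01),(1.20,.01),(1.22,.02),(1.24,.04)):
    p,o=gp(j,r=109.);move_l(p,fd,rotation=o);L=[f1(j)]
    for _ in range(4): hold(.01);L.append(f1(j))
    print(j,fd,[l.tolist() for l in L],np.round(jact(),4),round(observe()["time_s"],2))
for j in(1.26,1.28):
    p,o=gp(j,r=109.);h=move_l(p,.015,rotation=o,max_force=4.5);print(h,f1(j),np.round(jact(),4),round(observe()["time_s"],2))
```

```text
1.18 0.01 [[-1.79, -1.09], [-0.92, -0.73], [-0.75, -1.4], [-1.34, -0.2], [-0.91, -0.6]] [  1.1762 108.8926] 28.0
1.2 0.01 [[-2.68, 0.5], [-2.48, -0.15], [-2.54, 0.27], [-1.54, -0.25], [-2.61, 0.43]] [  1.1963 108.851 ] 28.41
1.22 0.02 [[-1.51, 0.05], [-1.7, -0.02], [-0.74, 0.94], [-1.2, -0.21], [-1.15, 0.86]] [  1.2178 108.7881] 28.71
1.24 0.04 [[-1.1, 0.56], [-1.16, -0.08], [-0.98, 0.15], [-0.95, -0.38], [-0.44, 0.12]] [  1.2385 108.7861] 28.99
False [-1.47 -0.65] [  1.2583 108.7719] 29.29
False [-1.11  0.35] [  1.2789 108.7963] 29.59
```

```bash
cat > slow.py <<'E'
from plant import *; from h import *
F0=np.load("F0.npy")
def run(js,lim=-6.5):
  for j in js:
    p,o=gp(j,r=109.);move_l(p,.007,rotation=o)
    a=j-np.radians(160)+YAW;F=[]
    for _ in range(4): F.append(observe()["ft_force"]-F0);hold(.005)
    F=np.mean(F,0);ft=F@[-np.sin(a),np.cos(a),0];ja,rr=jact()
    print(round(j,3),"t",round(ft,2),"r",round(F@[np.cos(a),np.sin(a),0],2),"act",round(ja,4),"lag mm",round((j-ja)*109,2),round(observe()["time_s"],2))
    if ft<lim: print("LIMIT");break
E
python3 -c "
from slow import *
run(np.arange(1.30,1.561,.02))"
```

```text
1.3 t -2.81 r -0.51 act 1.2986 lag mm 0.15 30.1
1.32 t -2.82 r -1.94 act 1.3188 lag mm 0.13 30.61
1.34 t -2.43 r -2.57 act 1.3395 lag mm 0.06 31.12
1.36 t -2.83 r -3.14 act 1.3595 lag mm 0.05 31.66
1.38 t -2.76 r -4.22 act 1.38 lag mm -0.0 32.23
1.4 t -3.27 r -4.33 act 1.4003 lag mm -0.04 32.81
1.42 t -3.03 r -4.62 act 1.4214 lag mm -0.15 33.38
1.44 t -3.22 r -4.81 act 1.441 lag mm -0.11 33.96
1.46 t -3.62 r -5.24 act 1.4614 lag mm -0.15 34.49
1.48 t -3.8 r -4.94 act 1.4815 lag mm -0.16 34.98
1.5 t -4.04 r -4.83 act 1.5011 lag mm -0.12 35.48
1.52 t -4.29 r -4.91 act 1.5211 lag mm -0.12 35.97
1.54 t -4.62 r -5.12 act 1.5408 lag mm -0.09 36.46
1.56 t -4.26 r -5.26 act 1.5606 lag mm -0.07 36.95
```

```bash
python3 -c "
from slow import *
run([1.58,1.595,1.61,1.625],-6.0)"
```

```text
1.58 t -4.71 r -4.69 act 1.5805 lag mm -0.05 37.44
1.595 t -4.63 r -4.97 act 1.5954 lag mm -0.04 37.86
1.61 t -5.39 r -5.36 act 1.6102 lag mm -0.02 38.27
1.625 t -5.18 r -5.21 act 1.6251 lag mm -0.01 38.69
```

Run:
```python
from plant import *; from h import *
J=1.625
gripper_to(.05);hold(.1)
k=[k for k in(-.08,-.06,-.03) if inverse_kinematics(*gp(J,k)) is not None][0]
p,o=gp(J,k);print(k,"hit",move_l(p,.12,max_force=6),observe()["ft_force"],observe()["time_s"])
try: move_l(tcp(jw(-70,-110,.16),o,-.0),.2)
except Unreachable: print("unreach")
o2=ori(YAW,0.,-1);movep(jw(-30,-25,.27),o2);hold(.2)
c=get_calibration("wrist");im,d=get_image("wrist");np.savez("w9.npz",im=im,d=d,**c);cv2.imwrite("pics/w9.png",im[:,:,::-1])
K,T=c["intrinsics"],c["world_from_camera"];print(observe()["time_s"],observe()["eef_pos"])
g=cv2.cvtColor(im,cv2.COLOR_RGB2GRAY)
for v in(180,200,225): print(v,[(u,int(g[v,u])) for u in list(range(228,236))+list(range(366,384))])
vv,uu=np.mgrid[0:290,0:450];dd=d[0:290,0:450]
P=np.stack([uu*dd,vv*dd,dd],-1)@np.linalg.inv(K).T@T[:3,:3].T+T[:3,3];j=wj(P)
m=(P[...,2]>.060)&(P[...,2]<.075)&(abs(j[...,0])<115)&(j[...,1]<-60)&(j[...,1]>-150)
print("batten",cv2.minAreaRect(j[m].astype(np.float32)))
m=(P[...,2]>.098)&(P[...,2]<.112)&(j[...,1]<-150)&(j[...,1]>-300)
if m.sum()>50: print("grip",m.sum(),cv2.minEnclosingCircle(j[m].astype(np.float32)))
def Jy(u,v,z): return wj(ray((u,v),z,K,T))[0].round(1)
for u in(232,302,374,378): print(u,Jy(u,200,.032))
```

```text
-0.08 hit False [ 0.11462094  0.55149968 -0.40299905] 40.5083
unreach
41.7167 [ 0.48387561 -0.00472629  0.26925313]
180 [(228, 167), (229, 167), (230, 166), (231, 159), (232, 129), (233, 89), (234, 68), (235, 72), (366, 126), (367, 126), (368, 126), (369, 126), (370, 126), (371, 126), (372, 123), (373, 112), (374, 105), (375, 105), (376, 106), (377, 103), (378, 107), (379, 135), (380, 144), (381, 112), (382, 66), (383, 44)]
200 [(228, 169), (229, 169), (230, 168), (231, 166), (232, 153), (233, 115), (234, 78), (235, 65), (366, 153), (367, 153), (368, 153), (369, 153), (370, 151), (371, 143), (372, 123), (373, 108), (374, 106), (375, 105), (376, 105), (377, 125), (378, 137), (379, 111), (380, 69), (381, 43), (382, 39), (383, 40)]
225 [(228, 171), (229, 172), (230, 172), (231, 171), (232, 167), (233, 150), (234, 112), (235, 76), (366, 70), (367, 69), (368, 71), (369, 77), (370, 88), (371, 95), (372, 98), (373, 97), (374, 96), (375, 116), (376, 130), (377, 105), (378, 64), (379, 41), (380, 40), (381, 39), (382, 38), (383, 40)]
batten ((-4.1591644287109375, -85.6346435546875), (24.399389266967773, 169.09930419921875), 89.69181823730469)
grip 525 ((42.81448745727539, -240.45729064941406), 13.289979934692383)
232 [  5.7 -79.1]
302 [5.9 7.1]
374 [ 6.  95.8]
378 [  6.  100.7]
```

View pics/w9.png

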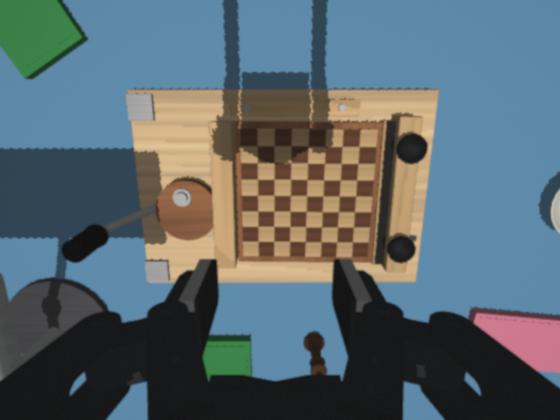

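The view shows the joint closed with no visible seam at about col 305. The batten is upright and straight at y -85.6, and the cam stands at 1.625. The facing has moved in by about 3 mm, which is about 9 N of squeeze, inside the 6-14 N window. The arm is clear, so I'll hand in.

```bash
python3 -c "
from plant import *
print(job_done())"
```

```text
the job is handed in; nothing more can be done
None
```

I handed the job in at about 42 s: the batten stands in the gap, the joint is closed, and the cam is left at 1.625 rad with about 9 N of squeeze (estimated from roughly 3 mm of sponge travel and the push on the grip, not measured directly); I saw no contact with the lamp or bystanders, and the judge returned no verdict.

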